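# Spot-check turned pivot pins in a snap gauge

## Robot

A 6-joint arm with a two-finger parallel gripper is mounted at the origin on a cart in front of the work surface, level with it; the furniture and walls round the work are solid. World frame = base frame: x ahead of the robot, y to its left, z up, the work surface at z = 0. Lengths are in mm, angles in rad, forces in N, time in s.
With the tool pointing down it reaches from about 400 to 925 mm from the base axis. Payload 12.5 kg.
Tool frame: the origin (TCP) lies midway between the tips of the shut fingers; the grasp point (between the pads) lies 19 mm behind it (env.tcp_to_grasp is the distance from the TCP to the grasp point, in mm); z points along the fingers, y is the line along which they close (so a half turn about z gives the same grasp; the last joint's range is limited). The gripper opens to 95 mm and grips with 3 to 60 N. Pads are 20 mm wide; open, the fingers measure 119 mm over their backs; the gripper's body (75 mm by 180 mm) begins 59 mm behind the grasp point.
Start: joints at [-1.262, 0.491, 1.559, -0, 1.092, -0.106], TCP at [251.903, -572.007, 214.661] pointing down, gripper open.
Joint ranges: [-3.1, 3.1], [-0.84, 2.19], [0.05, 2.79], [-1.13, 4.28], [0.06, 2.93], [-2.69, 2.69]. Speed limits (rad/s): [2.22, 2.22, 2.79, 3.14, 3.14, 3.14].

## Interface

Orientations are given as [roll, pitch, yaw] about the fixed x, y, z axes, in that order (R = Rz(yaw) Ry(pitch) Rx(roll)).
In Python, from cell import env gives the robot as it stands. The module is installed in compiled form; this text tells all that it offers.
- The arm moves only by the tool step_arm, never from a script. Its argument "plan" is a list that holds one entry, the list of rows, each a list of 5 numbers: the shift along the tool's x, y, z in mm, then the turn about the tool's z in degrees, then the opening, from -1 (shut) to 1 (fully open). A call has 1 to 8 rows; each row is the pose to reach, as a shift and turn from the pose commanded when the call began, along the tool's axes at that moment; what a row does not reach only later rows make up. A row lasts 1/12 s, in which the tool goes at most 41.7 mm and 7.16 degrees, less where a joint would pass 70% of its speed; a pose out of reach is approached as far as the arm can. A call with a gripper value outside its range is refused whole. The fingers move at their own pace and stop on an object; the grip force is fixed at half the most. Time passes only in rows, so rows that repeat a pose let the fingers close. It gives the time, the measured TCP pose, the force, the opening and the grip force at its end, in the units of the state.
- env.state(): the state, without advancing time (a new reading comes with each control period).
- env.read_camera(name): name is "scene" or "top"; returns the picture (384x512x3 uint8, blue, green, red); there is no depth.
- env.get_calibration(name): a dict with "K" (3x3 intrinsics, pixels), "extrinsics" (4x4, takes a point from world to camera coordinates). Camera axes: x right, y up, looking along -z (the intrinsics and any distortion apply to the point x, -y, -z); pixel columns grow to the right and rows downward; lengths in mm; the calibration is good to about 2 mm. A picture is of the moment at which its call begins. get_calibration takes no time and is no camera call.
- env.job_done(): hands the job in; it is judged then, once.
The state is a dict: "t": time; "joints": joint angles; "qvel": joint speeds; "tau": joint torques, N m; "eef_pos": TCP position; "tcp_rot": TCP orientation; "ft_force": force on the tool from outside, world axes, zero at the start; "moment": the same for the moment, N m; "opening": opening from 0.0 (shut) to 1.0 (fully open); "grip_force": force on a finger pad.
Only numpy, scipy, OpenCV 4.12 (cv2) and the standard library are available. Lean on these libraries where they do the work, as an engineer would, in place of code of your own. Each camera call takes 0.05 s, during which the arm holds its last target. There are 200 camera calls.

## Task

Spot-check the batch of pivot pins: take the two pins of the front row out of the white nest block, one after the other, and feed each one's shank, hanging upright and without forcing it, through the gap of the snap gauge from its open mouth until it is stopped or has passed both pairs of anvils. A pin that goes through GO (green) but is stopped by NO-GO (red) is good and is set down in the green bin; one that GO refuses or that passes NO-GO is set down in the red bin; bin each pin before taking the next, leave the rear pins in their nests and do not disturb the tools lying about.

Things in the scene. Friction and masses are not known exactly. Their poses are not given: they have to be found in the camera images.
- nest_block: White acetal nest block, fixed, 150 (x) x 170 (y) x 44 mm high, with four steel pivot pins upright in bores 29 mm wide and 40 mm deep, two in the front row, two behind. Origin: centre of its underside; -x is its front (robot side). Which pins are wrong, if any, cannot be told from outside and changes every time.
- nest_front_left (a point): centre of the front-left nest (+y) at the block's top face, 44 mm above the bench; axes as the block's. A pin to be tested stands here, within 1.5 mm of centre: knurled round head, 32 mm diameter, 30 mm tall, the same on every pin, resting on the block (head top 74 mm above the bench). Below it, hidden in the bore, a plain round shank 36 mm long. 70 to 130 g.
- nest_front_right (a point): centre of the front-right nest at the block's top face, 84 mm from the front-left one; a pin to be tested stands here. Shanks should be 19.6 mm in diameter; a wrongly turned pin has about 24 or about 15 mm.
- nest_rear_left (a point): centre of the rear-left nest at the block's top face, 70 mm behind the front-left one; its pin stays there
- nest_rear_right (a point): centre of the rear-right nest at the block's top face, 70 mm behind the front-right one; its pin stays there
- snap_gauge: Limit snap gauge, fixed: blue C-shaped frame lying level on a stand, 150 x 92 mm. Origin: bench level on the gap's centre line; +x along the gap from the open mouth inwards, z up. Frame and anvils 46 to 60 mm above the bench; under the gap only the base plate, 12 mm thick, so a shank can hang through. Stand: x -63..+87, y +-46 mm.
- gauge_go (a point): middle of the GO gap (green-marked steel anvils), 53 mm above the bench; axes as the gauge's. Anvils at gauge x -40..-26 mm, 21 mm apart, with a lead-in of 5 mm at 30 degrees before them. An oversize pin stops here with its axis at about gauge x = -46 mm; a good one passes with 0.7 mm to spare each side. A shank off centre catches one anvil and is pushed sideways by it.
- gauge_nogo (a point): middle of the NO-GO gap (red-marked steel anvils), 53 mm above the bench. Anvils at gauge x -2..+12 mm, 16.2 mm apart, same lead-in before them. A good pin stops here with its axis at about gauge x = -8 mm; an undersize one passes with 0.7 mm to spare each side, and its axis can go on to +25 mm. Feed with a few newtons, never over 40 N.
- pass_bin: green plastic bin for good pins, fixed, outside 170 (x) x 130 (y) x 54 mm high, walls 4 mm, foam floor 20 mm above the bench. Origin: centre of its underside
- fail_bin: red plastic bin for rejected pins, fixed, same size as the green one. Origin: centre of its underside
- marker: blue and white felt marker with a black cap, lying on the bench, 125 mm long, 12 mm thick, bystander; origin at its centre at bench level
- hex_key: hex key lying on the bench, 83 x 30 x 7 mm, bystander; origin at its centre at bench level
- screwdriver: yellow and black screwdriver lying on the bench, 135 mm long, 20 mm thick, bystander; origin at its centre at bench level
- tape_roll: roll of masking tape lying flat, 64 mm diameter, 19 mm high, bystander; origin at its centre at bench level
Things that resemble listed ones, but are neither listed nor needed, are in the scene too. What is shaped like the fail_bin but pink is not meant.

How it is judged:
By the outcome, as a careful person would: the job done as asked, in the order asked, and still so for the second after the job is handed in, with the robot touching nothing.
It also fails if it takes over 67 s, if anything falls off the work surface, if the arm or the gripper's body presses on something with over 40 N, if the wrist force passes 120 N, or if a joint passes its speed limit or range.

## Working session

There is one attempt and no reset: what is moved stays moved. The work goes in short steps, Python scripts to look and compute and a tool call to move; the robot and the scene stay as the last step left them, time stands still between calls to the robot, and variables do not carry over. Pictures are saved under pics/ and viewed, at most 10 in all, crops included, and the job is handed in when it is done.

Besides the shell and the picture viewer there is one more tool, called after "Call:" as a command line: name --argument value ..., lists and objects as JSON in quotes. step_arm: Moves the arm, as the interface text tells. Its arguments: {"type":"object","properties":{"plan":{"type":"array"}},"required":["plan"]}

```bash
mkdir -p pics; python3 - <<'E'
from cell import env
import cv2
for n in("scene","top"):
    im=env.read_camera(n); cv2.imwrite(f"pics/{n}0.png",im)
    c=env.get_calibration(n); print(n,{k:(v.round(3).tolist() if hasattr(v,'round') else v) for k,v in c.items()})
s=env.state(); print(s, env.tcp_to_grasp)
E
```

```text
scene {'K': [[347.394, 0.0, 254.177], [0.0, 347.394, 190.102], [0.0, 0.0, 1.0]], 'extrinsics': [[-0.853, -0.522, 0.021, 371.58], [0.315, -0.481, 0.818, -295.737], [-0.417, 0.705, 0.574, -1103.042], [0.0, 0.0, 0.0, 1.0]]}
top {'K': [[402.349, 0.0, 248.005], [0.0, 402.349, 190.414], [0.0, 0.0, 1.0]], 'extrinsics': [[0.023, -1.0, -0.008, -142.409], [0.994, 0.022, 0.111, -536.467], [-0.111, -0.011, 0.994, -1346.102], [0.0, 0.0, 0.0, 1.0]]}
{'t': 0.1, 'joints': array([-1.26156591e+00,  4.91477846e-01,  1.55938227e+00, -1.33821080e-05,
        1.09168313e+00, -1.05573821e-01]), 'qvel': array([ 0.00106439, -0.0021103 , -0.00157782,  0.00145828, -0.00019297,
        0.00243608]), 'tau': array([ 4.30830085e-03, -6.13621616e+01, -2.58606327e+01,  6.94239722e-02,
        4.69751470e-02, -5.92955325e-05]), 'eef_pos': array([ 251.85092955, -571.7834847 ,  214.13564478]), 'tcp_rot': array([-3.14064610e+00, -8.83678659e-05,  4.14810372e-01]), 'ft_force': array([-1.00932559,  0.10123939, -0.27055521]), 'moment': array([ 0.01560288, -0.10077817, -0.01955157]), 'grip_force': 0.0, 'opening': 1.0025247799982122} 18.8
```

View pics/top0.png

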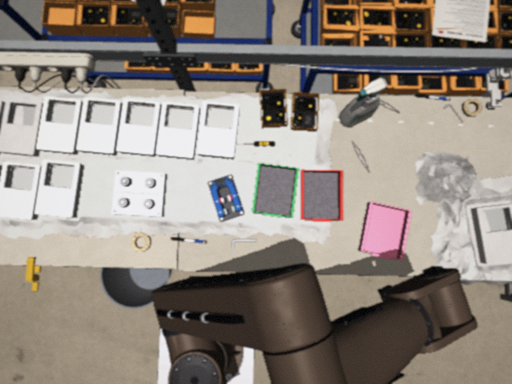

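View pics/scene0.png

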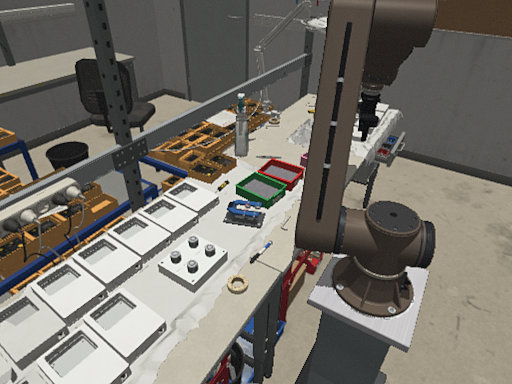

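The top view shows the nest block at (138,193), the gauge at (226,198), the green bin at (275,190), and the red bin at (322,195). The pink bin at (385,230) is a decoy. The other white frames, at the left and in the upper row, have no pins. I'll confirm with one enlarged crop.

```bash
cat > h.py <<'E'
import numpy as np, cv2
from cell import env
def ray(n,u,v,z):
    c=env.get_calibration(n);K=np.array(c["K"]);E=np.array(c["extrinsics"])
    R,t=E[:3,:3],E[:3,3]
    d=np.linalg.inv(K)@[u,v,1]; d=R.T@(d*[1,-1,-1]); o=-R.T@t
    return o+d*(z-o[2])/d[2]
def proj(n,p):
    c=env.get_calibration(n);K=np.array(c["K"]);E=np.array(c["extrinsics"])
    q=E[:3,:3]@np.asarray(p,float)+E[:3,3]; q=K@(q*[1,-1,-1]); return q[:2]/q[2]
E
python3 - <<'E'
from h import *
im=cv2.imread("pics/top0.png"); 
a=cv2.resize(im[160:226,100:178],None,fx=5,fy=5,interpolation=cv2.INTER_CUBIC)
b=cv2.resize(im[160:226,200:280],None,fx=5,fy=5,interpolation=cv2.INTER_CUBIC)
s=cv2.imread("pics/scene0.png")
c=cv2.resize(s[190:240,200:300],None,fx=4,fy=4,interpolation=cv2.INTER_CUBIC)
d=cv2.resize(s[225:295,150:245],None,fx=4,fy=4,interpolation=cv2.INTER_CUBIC)[:265]
W=np.zeros((600,800,3),np.uint8);W[:330,:390]=a;W[:330,395:795]=b;W[332:532,:400]=c;W[332:597,405:785]=d
cv2.imwrite("pics/crop1.png",W)
print("dist" , [k for k in env.get_calibration("top")])
for nm,u,v,z in [("gauge",226,198,60),("blk",138,193,44),("green",275,190,54),("red",322,195,54)]: print(nm,ray("top",u,v,z).round(1))
E
```

```text
dist ['K', 'extrinsics']
gauge [509.  -57.8  60. ]
blk [520.8 241.9  44. ]
green [ 540.2 -221.    54. ]
red [ 526.9 -378.5   54. ]
```

View pics/crop1.png

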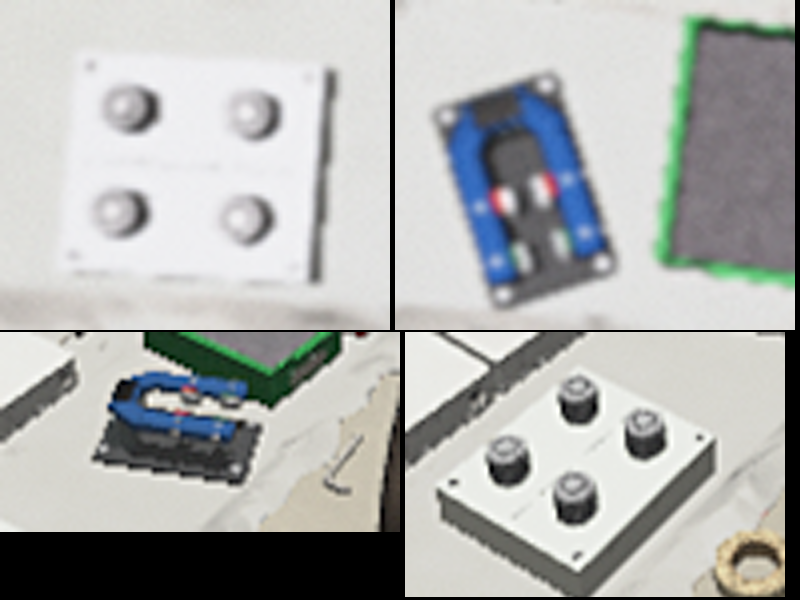

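The crop shows the nest block with four pins; the front pair is at top-view px ~(124,202) and (149,204). The gauge mouth faces the robot, with GO (green) near px (228,209) and NO-GO (red) near (225,199). Now I'll measure these more exactly.

```bash
python3 - <<'E'
from h import *
im=cv2.imread("pics/top0.png"); 
for n in ("top","scene"):
    c=env.get_calibration(n);E=np.array(c["extrinsics"]);print(n,"cam",(-E[:3,:3].T@E[:3,3]).round())
up=8
U=cv2.resize(im,None,fx=up,fy=up,interpolation=cv2.INTER_CUBIC)
def un(x): return (np.asarray(x,float)+.5)/up-.5
# screws
g=cv2.cvtColor(im,cv2.COLOR_BGR2GRAY).astype(float)
sc={}
for k,(u,v) in dict(TL=(210.5,183.3),TR=(230.2,176.8),BL=(221.6,218.6),BR=(241.8,212.2)).items():
    u0,v0=int(round(u)),int(round(v)); p=g[v0-2:v0+3,u0-2:u0+3]; print(k,u0,v0,p.astype(int).tolist())
hsv=cv2.cvtColor(U,cv2.COLOR_BGR2HSV)
def rect(mask,reg):
    m=np.zeros_like(mask);x0,x1,y0,y1=[r*up for r in reg];m[y0:y1,x0:x1]=mask[y0:y1,x0:x1]
    cs,_=cv2.findContours(m,cv2.RETR_EXTERNAL,cv2.CHAIN_APPROX_NONE);c=max(cs,key=cv2.contourArea)
    return c,cv2.minAreaRect(c)
for nm,lo,hi,reg,z in [("blue",(100,100,60),(125,255,255),(200,250,165,228),60),("green",(45,90,60),(85,255,255),(245,300,155,225),54),("red",(172,140,80),(180,255,255),(298,350,160,228),54)]:
    m=cv2.inRange(hsv,lo,hi)
    if nm=="red": m|=cv2.inRange(hsv,(0,140,80),(8,255,255))
    c,r=rect(m,reg); cor=[ray("top",*un(p),z) for p in cv2.boxPoints(r)]
    cor=np.array(cor);print(nm,"ctr",cor.mean(0).round(1),"sides",[np.linalg.norm(cor[i]-cor[(i+1)%4]).round(1) for i in range(4)],"ang",np.degrees([np.arctan2(*(cor[(i+1)%4]-cor[i])[[1,0]]) for i in range(4)]).round(1))
G=cv2.cvtColor(U,cv2.COLOR_BGR2GRAY)
c,r=rect(((cv2.cvtColor(U,cv2.COLOR_BGR2GRAY)>222)*255).astype(np.uint8),(108,170,166,222))
cor=np.array([ray("top",*un(p),44) for p in cv2.boxPoints(r)]);print("blk",cor.mean(0).round(1),[np.linalg.norm(cor[i]-cor[(i+1)%4]).round(1) for i in range(4)],np.degrees([np.arctan2(*(cor[(i+1)%4]-cor[i])[[1,0]]) for i in range(4)]).round(1))
# dark anvils / red/green pixels
print(im[196:214,218:236].tolist().__len__())
# pins dark blobs
x0,y0=112*up,170*up
reg=G[y0:216*up,x0:162*up]
m=((reg<195)*255).astype(np.uint8)
nn,lab,st,ce=cv2.connectedComponentsWithStats(m)
for i in range(1,nn):
    if st[i,4]>1500: u,v=un(ce[i]+[x0,y0]); print("pin",u.round(1),v.round(1),st[i,2:5]/up, ray("top",u,v,59).round(1))
E
```

```text
top cam [ 387. -145. 1396.]
scene cam [-50. 829. 868.]
TL 210 183 [[190, 175, 166, 142, 109], [165, 184, 195, 164, 119], [162, 193, 210, 177, 123], [160, 163, 171, 142, 100], [170, 127, 113, 96, 81]]
TR 230 177 [[158, 171, 168, 160, 174], [150, 197, 207, 174, 148], [139, 193, 206, 171, 138], [103, 135, 146, 124, 119], [76, 82, 89, 88, 109]]
BL 222 219 [[130, 147, 138, 106, 97], [181, 216, 195, 142, 107], [182, 211, 189, 133, 102], [151, 156, 141, 113, 119], [155, 145, 141, 150, 174]]
BR 242 212 [[101, 108, 98, 132, 191], [156, 182, 159, 135, 177], [191, 223, 198, 153, 176], [181, 208, 185, 151, 181], [130, 147, 148, 160, 194]]
blue ctr [515.9 -53.5  60. ] sides [np.float64(82.5), np.float64(123.0), np.float64(81.7), np.float64(122.8)] ang [ -70.5 -160.6  109.3   19.8]
green ctr [ 540.4 -221.2   54. ] sides [np.float64(167.5), np.float64(137.6), np.float64(167.1), np.float64(135.7)] ang [ -6.2 -96.3 173.2  83.9]
red ctr [ 527.9 -397.5   54. ] sides [np.float64(100.2), np.float64(166.9), np.float64(98.9), np.float64(166.9)] ang [ -87.3 -178.7   92.8    1.8]
blk [523.3 240.3  44. ] [np.float64(211.6), np.float64(183.4), np.float64(208.5), np.float64(183.8)] [ -88.8 -177.4   91.3    3.5]
18
pin 126.8 181.6 [ 11.25    9.875 608.625] [557.  277.4  59. ]
pin 152.7 183.2 [  8.     9.75 387.5 ] [553.5 190.   59. ]
pin 125.7 202.1 [ 10.75   10.    468.875] [488.  277.1  59. ]
pin 151.3 203.9 [  8.625  10.25  360.5  ] [483.6 191.3  59. ]
```

```bash
cat > sym.py <<'E'
from h import *
from scipy.optimize import minimize
im=cv2.imread("pics/top0.png").astype(np.float32)
def samp(n,im,x0,y0,yaw,z,X,Y):
    P=np.stack([x0+X*np.cos(yaw)-Y*np.sin(yaw),y0+X*np.sin(yaw)+Y*np.cos(yaw),np.full_like(X,z)])
    c=env.get_calibration(n);K=np.array(c["K"]);E=np.array(c["extrinsics"])
    q=E[:3,:3]@P.reshape(3,-1)+E[:3,3:];q=K@(q*np.array([[1],[-1],[-1]]));uv=(q[:2]/q[2]).astype(np.float32)
    return cv2.remap(im,uv[0].reshape(X.shape),uv[1].reshape(X.shape),cv2.INTER_CUBIC)
X,Y=np.meshgrid(np.arange(-60,80,1.),np.arange(-60,61,1.),indexing="ij")
if __name__=="__main__":
    ch=im[:,:,0]-im[:,:,2]
    for nm,I,z in(("blue-red",ch,60),("gray",im.mean(2),12),("gray60",im.mean(2),60)):
        def f(p):
            s=samp("top",I,510-(p[0])*np.sin(p[1]),-56+p[0]*np.cos(p[1]),p[1],z,X,Y);return ((s-s[:,::-1])**2).mean()
        best=min((minimize(f,[a,b],method="Nelder-Mead") for a in(-4,0,4) for b in(.3,.36)),key=lambda r:r.fun)
        y,w=best.x;print(nm,best.x.round(3),best.fun.round(1),"pt",(510-y*np.sin(w)).round(1),(-56+y*np.cos(w)).round(1))
    sc=[]
    g=im.mean(2)
    for u0,v0 in((210,183),(230,177),(222,218),(241,212)):
        p=cv2.resize(g[v0-4:v0+5,u0-4:u0+5],None,fx=16,fy=16,interpolation=cv2.INTER_CUBIC)
        q=p[32:112,32:112]; m=np.maximum(q-np.sort(q.ravel())[int(.8*q.size)],0); yy,xx=np.mgrid[32:112,32:112]
        u=(m*xx).sum()/m.sum();v=(m*yy).sum()/m.sum(); u=(u+.5)/16-.5+u0-4; v=(v+.5)/16-.5+v0-4
        sc.append(ray("top",u,v,12)); print("screw",u.round(2),v.round(2),sc[-1].round(1))
    t=(sc[0]+sc[1])/2;b=(sc[2]+sc[3])/2;print("mid",t.round(1),b.round(1),np.arctan2(*(t-b)[[1,0]]).round(3),np.linalg.norm(t-b),(( t+b)/2).round(1))
    # rectified picture
    R=samp("top",im,509,-56,.345,60,*np.meshgrid(np.arange(-80,100,.33),np.arange(60,-61,-.33),indexing="ij"))
    cv2.imwrite("pics/rect.png",np.clip(cv2.rotate(R,cv2.ROTATE_90_CLOCKWISE) if 0 else R,0,255))
E
python3 sym.py
```

```text
blue-red [1.031 0.339] 29.7 pt 509.7 -55.0
gray [1.721 0.331] 452.7 pt 509.4 -54.4
gray60 [0.172 0.33 ] 420.1 pt 509.9 -55.8
screw 209.53 182.54 [566.    4.1  12. ]
screw 229.84 176.37 [589.2 -65.8  12. ]
screw 221.12 218.46 [442.5 -39.9  12. ]
screw 241.05 212.23 [ 465.4 -107.9   12. ]
mid [577.6 -30.8  12. ] [453.9 -73.9  12. ] 0.335 130.9187348505109 [515.8 -52.4  12. ][ WARN:0@7.782] global loadsave.cpp:1063 imwrite_ Unsupported depth image for selected encoder is fallbacked to CV_8U.
```

View pics/rect.png

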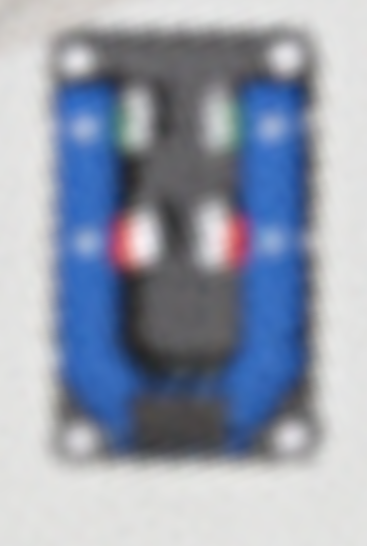

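The rectified view confirms the gauge: mouth at the top (robot side), then the GO pair (green), then the NO-GO pair (red). The centre line is consistent to about 0.5 mm. Next I'll cross-check the pin positions with both cameras.

```bash
python3 - <<'E'
from h import *
cv=lambda x,y,s,ox,oy:((x+.5)/s-.5+ox,(y+.5)/s-.5+oy)
for nm,x,y in(("FL",122.5,212.5),("FR",247.5,219.5),("RL",130,109),("RR",253,114)): print(nm,ray("top",*cv(x,y,5,100,160),60).round(1))
for nm,x,y in(("FL",575,497),("FR",645,433),("RL",508,460),("RR",578,400)): print("sc",nm,ray("scene",*cv(x-405,y-332,4,150,225),59).round(1))
for x,y in((75,55),(328,66),(316,283),(60,275)): print("corner",ray("top",*cv(x,y,5,100,160),44).round(1))
for x,y in((91,65),(308,76),(297,267),(73,255)): print("hole",ray("top",*cv(x,y,5,100,160),44).round(1))
E
```

```text
FL [487.7 282.1  60. ]
FR [484.9 198.3  60. ]
RL [557.5 281.1  60. ]
RR [555.9 198.2  60. ]
sc FL [485.1 287.5  59. ]
sc FR [481.9 203.7  59. ]
sc RL [554.6 285.8  59. ]
sc RR [552.1 203.1  59. ]
corner [595.8 325.9  44. ]
corner [592.  152.8  44. ]
corner [444.3 154.1  44. ]
corner [445.8 327.   44. ]
hole [589.1 314.5  44. ]
hole [584.8 166.1  44. ]
hole [454.8 167.4  44. ]
hole [459.4 319.1  44. ]
```

Call:
step_arm --plan '[[[32, -25, 0, 4.5, 0.2], [64, -50, 0, 4.5, 0.2], [96, -75, 0, 4.5, 0.2], [128, -100, 0, 4.5, 0.2], [160, -125, 0, 4.5, 0.2], [192, -150, 0, 4.5, 0.2], [224, -175, 0, 4.5, 0.2], [256, -200, 0, 4.5, 0.2]]]'

```text
t: 0.77
eef_pos: [406.0, -283.9, 214.6]
tcp_rot: [-3.141, 0.0, 0.336]
ft_force: [1.1, -0.8, 0.4]
opening: 0.608
grip_force: 0.0
```

Call:
step_arm --plan '[[[18.5, -36, 0, 0, 0.2], [37, -72, 0, 0, 0.2], [55.5, -108, 0, 0, 0.2], [74, -144, 0, 0, 0.2], [92.5, -180, 0, 0, 0.2], [111, -216, 0, 0, 0.2], [129.5, -252, 0, 0, 0.2], [148, -288, 0, 0, 0.2]]]'

```text
t: 1.43
eef_pos: [450.0, 36.9, 214.7]
tcp_rot: [3.142, -0.0, 0.336]
ft_force: [0.2, -0.6, -0.5]
opening: 0.601
grip_force: 0.0
```

Call:
step_arm --plan '[[[14.6, -28, 14, 0, 0.2], [29.2, -56, 28, 0, 0.2], [43.8, -84, 42, 0, 0.2], [58.4, -112, 56, 0, 0.2], [73, -140, 70, 0, 0.2], [87.6, -168, 84, 0, 0.2], [102.2, -196, 98, 0, 0.2], [116.6, -223, 112, 0, 0.2]]]'

```text
t: 2.1
eef_pos: [486.5, 285.6, 101.6]
tcp_rot: [3.141, 0.001, 0.337]
ft_force: [0.9, 0.5, 0.1]
opening: 0.597
grip_force: 0.0
```

```bash
python3 - <<'E'
from h import *
print(env.state()["eef_pos"].round(1),env.state()["tcp_rot"].round(3))
im=env.read_camera("scene");t=env.read_camera("top");cv2.imwrite("pics/scene1.png",im);cv2.imwrite("pics/top1.png",t)
# predicted gauge screws in scene from top-camera estimate
for p in([566,4.1,12],[589.2,-65.8,12],[442.5,-39.9,12],[465.4,-107.9,12]): print("scene pred",proj("scene",p).round(1))
o=np.array([503.1,-57.2]);c,s=np.cos(.336),np.sin(.336)
for x,y in((-63,46),(-63,-46),(87,46),(87,-46)): print("corner",proj("scene",[o[0]+c*x-s*y,o[1]+s*x+c*y,12]).round(1))
for k,tip in(("tip",env.state()["eef_pos"]),):print(k,proj("scene",tip).round(1),proj("top",tip).round(1))
W=np.zeros((600,800,3),np.uint8)
W[:320,:400]=cv2.resize(im[195:235,220:270],None,fx=8,fy=8,interpolation=cv2.INTER_CUBIC)
W[:320,400:800]=cv2.resize(im[220:284,160:240],None,fx=5,fy=5,interpolation=cv2.INTER_CUBIC)
W[320:600,:400]=cv2.resize(t[160:216,100:180],None,fx=5,fy=5,interpolation=cv2.INTER_CUBIC)
cv2.imwrite("pics/crop2.png",W)
E
```

```text
[486.5 285.6 101.6] [3.141e+00 1.000e-03 3.370e-01]
scene pred [224.6 218.8]
scene pred [230.1 207.4]
scene pred [258.2 224. ]
scene pred [262.1 212.4]
corner [260.7 226.1]
corner [265.3 211.2]
corner [222.1 220. ]
corner [228.6 205.6]
tip [190.9 256.1] [118.7 201.5]
```

View pics/crop2.png

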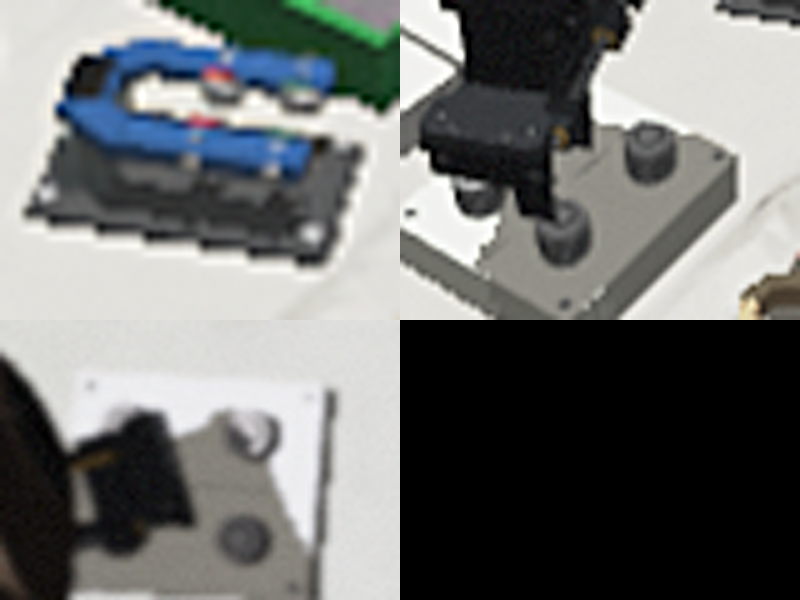

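```bash
python3 - <<'E'
from h import *
for p in([484.9,198.3,59],[487.7,282.1,59],[484.9,198.3,74],[487.7,282.1,74]): print(proj("scene",p).round(1))
e=env.state()["eef_pos"]
for d in(28,40):
  for w in (-10,10): print("finger",d,w,proj("scene",e+d*np.array([-.33,.944,0])+w*np.array([.944,.33,0])).round(1))
E
```

```text
[209.9 248.5]
[192.6 264.4]
[209.7 245.2]
[192.2 261. ]
finger 28 -10 [190.7 263.5]
finger 28 10 [184.3 262.3]
finger 40 -10 [189.2 266.5]
finger 40 10 [182.7 265.3]
```

Call:
step_arm --plan '[[[0, 0, 25, 0, 0.2], [0, 0, 45, 0, 0.2], [0, 0, 53, 0, 0.2], [0, 0, 53, 0, 0.2], [0, 0, 53, 0, 0.2]]]'

```text
t: 2.62
eef_pos: [486.9, 283.5, 49.9]
tcp_rot: [3.141, 0.0, 0.336]
ft_force: [-0.4, 0.4, -0.2]
opening: 0.601
grip_force: 0.0
```

Call:
step_arm --plan '[[[0, 0, 0, 0, -0.3], [0, 0, 0, 0, -0.4], [0, 0, 0, 0, -0.6], [0, 0, 0, 0, -1], [0, 0, 0, 0, -1], [0, 0, 0, 0, -1]]]'

```text
t: 3.12
eef_pos: [487.0, 284.0, 50.1]
tcp_rot: [3.142, -0.001, 0.336]
ft_force: [-0.3, 0.2, 5.7]
opening: 0.328
grip_force: 30.0
```

Call:
step_arm --plan '[[[0, 0, -10, 0, -1], [0, 0, -30, 0, -1], [0, 0, -60, 0, -1], [0, 0, -85, 0, -1], [0, 0, -100, 0, -1], [0, 0, -100, 0, -1]]]'

```text
t: 3.62
eef_pos: [487.8, 284.4, 153.2]
tcp_rot: [-3.141, -0.005, 0.336]
ft_force: [0.2, -0.8, -1.6]
opening: 0.328
grip_force: 30.0
```

Call:
step_arm --plan '[[[-10, 17, 0, 0, -1], [-28, 48, 0, 0, -1], [-46, 80, 0, 0, -1], [-65, 113, 0, 0, -1], [-84, 146, 0, 0, -1], [-103, 179, 0, 0, -1], [-122, 212, 0, 0, -1], [-141, 245, 0, 0, -1]]]'

```text
t: 4.28
eef_pos: [433.4, 4.6, 149.2]
tcp_rot: [-3.141, 0.001, 0.337]
ft_force: [1.4, 0.6, -0.5]
opening: 0.327
grip_force: 30.0
```

Call:
step_arm --plan '[[[-18, 32, 0, 0, -1], [-34, 60, 0, 0, -1], [-43, 76, 0, 0, -1], [-46.5, 82, 0, 0, -1], [-46.5, 82, 0, 0, -1], [-46.5, 82, 0, 0, -1]]]'

```text
t: 4.78
eef_pos: [417.5, -86.2, 149.3]
tcp_rot: [-3.141, 0.001, 0.336]
ft_force: [-0.6, 0.4, -0.3]
opening: 0.331
grip_force: 30.0
```

Call:
step_arm --plan '[[[0, 1, 20, 0, -1], [0, 1, 45, 0, -1], [0, 1, 65, 0, -1], [0, 1, 76, 0, -1], [0, 1, 79.5, 0, -1], [0, 1, 79.5, 0, -1], [0, 1, 79.5, 0, -1]]]'

```text
t: 5.37
eef_pos: [418.3, -86.9, 70.4]
tcp_rot: [3.141, -0.0, 0.337]
ft_force: [0.4, -0.1, -0.4]
opening: 0.329
grip_force: 30.0
```

```bash
python3 - <<'E'
from h import *
s=env.state();e=s["eef_pos"];print(e.round(1),s["ft_force"].round(1),"lat",-np.sin(.336)*e[0]+np.cos(.336)*e[1],"along",np.cos(.336)*e[0]+np.sin(.336)*e[1])
im=env.read_camera("scene");cv2.imwrite("pics/scene2.png",im)
print(proj("scene",e).round(1))
cv2.imwrite("pics/crop3.png",cv2.resize(im[170:245,210:310],None,fx=8,fy=8,interpolation=cv2.INTER_CUBIC))
E
```

```text
[418.3 -86.9  70.4] [ 0.4 -0.1 -0.4] lat -219.99012726322138 along 366.2173819984233
[270.7 207.4]
```

View pics/crop3.png

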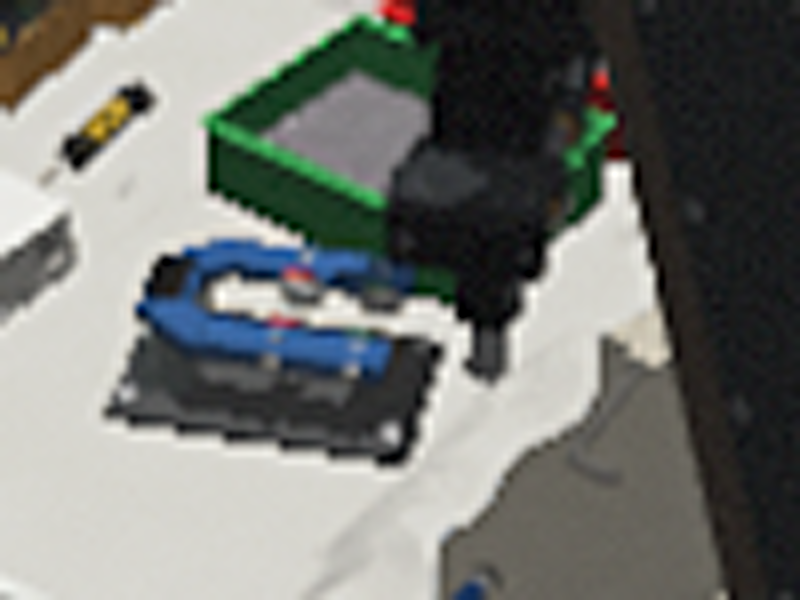

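The shank hangs upright just outside the mouth, at crop (485,350). I'll feed it in slowly.

Call:
step_arm --plan '[[[8, 0, 0, 0, -1], [18, 0, 0, 0, -1], [27, 0, 0, 0, -1], [33, 0, 0, 0, -1], [35, 0, 0, 0, -1], [37, 0, 0, 0, -1], [38, 0, 0, 0, -1], [38, 0, 0, 0, -1]]]'

```text
t: 6.08
eef_pos: [453.8, -75.0, 70.1]
tcp_rot: [-3.142, 0.0, 0.336]
ft_force: [0.2, -0.1, -1.3]
opening: 0.328
grip_force: 30.0
```

Call:
step_arm --plan '[[[1, 0, 0, 0, -1], [2, 0, 0, 0, -1], [3, 0, 0, 0, -1], [3, 0, 0, 0, -1]]]'

```text
t: 6.42
eef_pos: [456.8, -74.1, 70.2]
tcp_rot: [3.141, -0.0, 0.336]
ft_force: [0.0, 0.6, -1.0]
opening: 0.328
grip_force: 30.0
```

Call:
step_arm --plan '[[[0.7, 0, 0, 0, -1], [1.4, 0, 0, 0, -1], [2, 0, 0, 0, -1], [2, 0, 0, 0, -1]]]'

```text
t: 6.75
eef_pos: [458.5, -73.4, 70.1]
tcp_rot: [-3.141, 0.0, 0.336]
ft_force: [-0.2, -0.2, -0.8]
opening: 0.328
grip_force: 30.0
```

Call:
step_arm --plan '[[[0.7, 0, 0, 0, -1], [1.4, 0, 0, 0, -1], [2, 0, 0, 0, -1], [2, 0, 0, 0, -1]]]'

```text
t: 7.08
eef_pos: [459.8, -72.5, 69.9]
tcp_rot: [-3.141, 0.001, 0.336]
ft_force: [-4.9, 1.4, -1.0]
opening: 0.33
grip_force: 30.0
```

Call:
step_arm --plan '[[[0.7, 0, 0, 0, -1], [1.4, 0, 0, 0, -1], [2, 0, 0, 0, -1], [2, 0, 0, 0, -1]]]'

```text
t: 7.42
eef_pos: [461.0, -71.5, 69.8]
tcp_rot: [-3.14, 0.003, 0.336]
ft_force: [-6.5, 2.3, 0.7]
opening: 0.328
grip_force: 30.0
```

Touching the -y anvil (lateral reaction is +y), so I'll back off, shift toward +y, and retry.

Call:
step_arm --plan '[[[-2, 0, 0, 0, -1], [-5, 0, 0, 0, -1], [-5, -1.5, 0, 0, -1], [-5, -1.5, 0, 0, -1], [-3, -1.5, 0, 0, -1], [-1.5, -1.5, 0, 0, -1], [-0.5, -1.5, 0, 0, -1], [-0.5, -1.5, 0, 0, -1]]]'

```text
t: 8.08
eef_pos: [461.5, -70.7, 70.1]
tcp_rot: [-3.141, 0.0, 0.336]
ft_force: [-0.4, 0.1, -0.2]
opening: 0.329
grip_force: 30.0
```

Call:
step_arm --plan '[[[0.5, 0, 0, 0, -1], [1, 0, 0, 0, -1], [1.5, 0, 0, 0, -1], [1.5, 0, 0, 0, -1]]]'

```text
t: 8.42
eef_pos: [462.6, -70.2, 70.0]
tcp_rot: [-3.141, 0.001, 0.336]
ft_force: [-2.7, 1.9, -0.2]
opening: 0.329
grip_force: 30.0
```

Call:
step_arm --plan '[[[-1.5, 0, 0, 0, -1], [-1.5, -1.2, 0, 0, -1], [0, -1.2, 0, 0, -1], [1, -1.2, 0, 0, -1], [2, -1.2, 0, 0, -1], [2, -1.2, 0, 0, -1]]]'

```text
t: 8.92
eef_pos: [464.7, -68.6, 70.2]
tcp_rot: [3.141, -0.0, 0.336]
ft_force: [0.1, 0.4, -1.4]
opening: 0.324
grip_force: 30.0
```

Call:
step_arm --plan '[[[0.7, 0, 0, 0, -1], [1.4, 0, 0, 0, -1], [2, 0, 0, 0, -1], [2, 0, 0, 0, -1]]]'

```text
t: 9.25
eef_pos: [466.4, -67.9, 70.1]
tcp_rot: [3.141, -0.0, 0.336]
ft_force: [0.3, 0.1, -0.5]
opening: 0.326
grip_force: 30.0
```

Call:
step_arm --plan '[[[1.5, 0, 0, 0, -1], [3, 0, 0, 0, -1], [4.5, 0, 0, 0, -1], [6, 0, 0, 0, -1], [7.5, 0, 0, 0, -1], [7.5, 0, 0, 0, -1]]]'

```text
t: 9.75
eef_pos: [473.6, -65.4, 70.1]
tcp_rot: [3.141, -0.0, 0.336]
ft_force: [-0.8, 0.3, -0.0]
opening: 0.328
grip_force: 30.0
```

Call:
step_arm --plan '[[[2, 0, 0, 0, -1], [4, 0, 0, 0, -1], [6, 0, 0, 0, -1], [8, 0, 0, 0, -1], [10, 0, 0, 0, -1], [10, 0, 0, 0, -1]]]'

```text
t: 10.25
eef_pos: [483.1, -62.1, 70.1]
tcp_rot: [3.141, -0.0, 0.336]
ft_force: [-0.4, 0.3, -0.7]
opening: 0.329
grip_force: 30.0
```

Call:
step_arm --plan '[[[1.5, 0, 0, 0, -1], [3, 0, 0, 0, -1], [4.5, 0, 0, 0, -1], [6, 0, 0, 0, -1], [6, 0, 0, 0, -1]]]'

```text
t: 10.67
eef_pos: [488.7, -60.1, 70.1]
tcp_rot: [3.141, -0.0, 0.336]
ft_force: [0.7, 0.5, -0.4]
opening: 0.325
grip_force: 30.0
```

Call:
step_arm --plan '[[[0.8, 0, 0, 0, -1], [1.6, 0, 0, 0, -1], [2.4, 0, 0, 0, -1], [3.2, 0, 0, 0, -1], [4, 0, 0, 0, -1], [4, 0, 0, 0, -1]]]'

```text
t: 11.17
eef_pos: [492.3, -58.8, 70.1]
tcp_rot: [3.141, -0.0, 0.336]
ft_force: [-0.2, 0.8, -0.3]
opening: 0.329
grip_force: 30.0
```

Call:
step_arm --plan '[[[0.5, 0, 0, 0, -1], [1, 0, 0, 0, -1], [1.5, 0, 0, 0, -1], [2, 0, 0, 0, -1], [2, 0, 0, 0, -1]]]'

```text
t: 11.58
eef_pos: [493.9, -58.1, 70.1]
tcp_rot: [-3.141, 0.0, 0.336]
ft_force: [-1.1, -0.5, -0.6]
opening: 0.329
grip_force: 30.0
```

Call:
step_arm --plan '[[[0.5, 0, 0, 0, -1], [1, 0, 0, 0, -1], [1.5, 0, 0, 0, -1], [2, 0, 0, 0, -1], [2, 0, 0, 0, -1]]]'

```text
t: 12.0
eef_pos: [495.1, -57.4, 69.9]
tcp_rot: [-3.141, 0.002, 0.337]
ft_force: [-6.3, -1.9, 1.5]
opening: 0.327
grip_force: 30.0
```

Call:
step_arm --plan '[[[0.5, 0, 0, 0, -1], [1, 0, 0, 0, -1], [1.5, 0, 0, 0, -1], [1.5, 0, 0, 0, -1]]]'

```text
t: 12.33
eef_pos: [495.9, -57.1, 69.9]
tcp_rot: [-3.14, 0.003, 0.337]
ft_force: [-8.3, -3.9, 2.9]
opening: 0.325
grip_force: 30.0
```

GO passed, and the pin is stopped at NO-GO by a purely axial force about 38 mm further on. Pin 1 is good, so it goes in the green bin.

Call:
step_arm --plan '[[[-2, 0, 0, 0, -1], [-5, 0, 0, 0, -1], [-5, 0, -8, 0, -1], [-5, 0, -25, 0, -1], [-5, 0, -45, 0, -1], [-5, 0, -55, 0, -1], [-5, 0, -55, 0, -1]]]'

```text
t: 12.92
eef_pos: [494.0, -59.0, 127.7]
tcp_rot: [3.139, -0.004, 0.336]
ft_force: [-0.1, -0.0, -0.3]
opening: 0.327
grip_force: 30.0
```

Call:
step_arm --plan '[[[2, 15, 0, 0, -1], [6, 45, 0, 0, -1], [10, 80, 0, 0, -1], [15, 115, 0, 0, -1], [19, 150, 0, 0, -1], [23, 176, 0, 0, -1], [24, 184.5, 0, 0, -1], [24, 184.5, 0, 0, -1]]]'

```text
t: 13.58
eef_pos: [576.5, -227.2, 123.9]
tcp_rot: [-3.141, 0.0, 0.334]
ft_force: [-0.3, 0.5, -0.5]
opening: 0.328
grip_force: 30.0
```

Call:
step_arm --plan '[[[0, 0, 20, 0, -1], [0, 0, 40, 0, -1], [0, 0, 53, 0, -1], [0, 0, 57, 0, -1], [0, 0, 59, 0, -1], [0, 0, 59, 0, -1], [0, 0, 59, 0, -1]]]'

```text
t: 14.17
eef_pos: [576.4, -224.7, 66.9]
tcp_rot: [3.141, -0.001, 0.337]
ft_force: [0.1, -0.1, -1.0]
opening: 0.332
grip_force: 30.0
```

Call:
step_arm --plan '[[[0, 0, 1, 0, -1], [0, 0, 2, 0, -1], [0, 0, 3, 0, -1], [0, 0, 3.5, 0, -1], [0, 0, 3.5, 0, -1]]]'

```text
t: 14.58
eef_pos: [576.1, -225.0, 62.6]
tcp_rot: [3.142, 0.0, 0.336]
ft_force: [0.5, 0.4, -0.3]
opening: 0.329
grip_force: 30.0
```

Call:
step_arm --plan '[[[0, 0, 0.7, 0, -1], [0, 0, 1.2, 0, -1], [0, 0, 1.2, 0, -1]]]'

```text
t: 14.83
eef_pos: [576.3, -225.0, 62.1]
tcp_rot: [3.141, -0.0, 0.336]
ft_force: [-1.5, 0.7, 6.5]
opening: 0.332
grip_force: 30.0
```

Call:
step_arm --plan '[[[0, 0, 0, 0, -0.1], [0, 0, 0, 0, 0.2], [0, 0, 0, 0, 0.2], [0, 0, 0, 0, 0.2], [0, 0, -5, 0, 0.2], [0, 0, -25, 0, 0.2], [0, 0, -55, 0, 0.2], [0, 0, -80, 0, 0.2]]]'

```text
t: 15.5
eef_pos: [576.1, -224.9, 142.8]
tcp_rot: [-3.141, 0.0, 0.336]
ft_force: [0.8, -0.3, 0.6]
opening: 0.599
grip_force: 0.0
```

Call:
step_arm --plan '[[[2, -15, 0, 0, 0.2], [6, -50, 0, 0, 0.2], [11, -88, 0, 0, 0.2], [16, -126, 0, 0, 0.2], [21, -164, 0, 0, 0.2], [26, -202, 0, 0, 0.2], [30, -240, 0, 0, 0.2], [34, -278, 0, 0, 0.2]]]'

```text
t: 16.17
eef_pos: [515.5, 50.6, 141.4]
tcp_rot: [3.142, 0.0, 0.336]
ft_force: [0.5, 0.6, 0.0]
opening: 0.599
grip_force: 0.0
```

```bash
python3 - <<'E'
from h import *
print(env.state()["eef_pos"].round(1))
im=env.read_camera("top");cv2.imwrite("pics/top2.png",im);s=env.read_camera("scene")
W=np.zeros((330,800,3),np.uint8)
W[:,:400]=cv2.resize(im[160:226,240:320],None,fx=5,fy=5,interpolation=cv2.INTER_CUBIC)
W[:,400:]=cv2.resize(s[160:226,225:305],None,fx=5,fy=5,interpolation=cv2.INTER_CUBIC)
cv2.imwrite("pics/crop4.png",W)
E
```

```text
[515.5  50.6 141.4]
```

View pics/crop4.png

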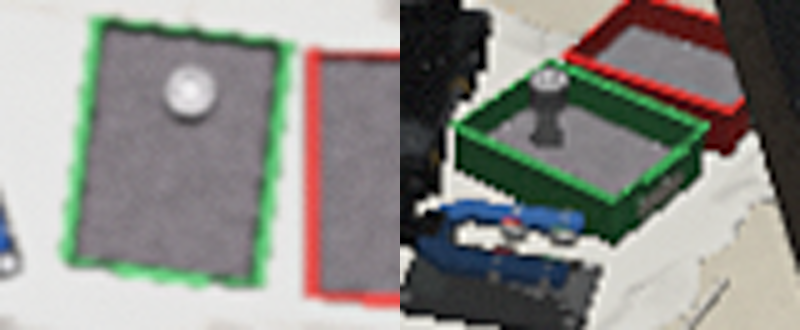

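Pin 1 stands in the green bin, crop (190,90). On to the front-right pin.

Call:
step_arm --plan '[[[4, -35, 0, 0, 0.2], [9, -70, 0, 0, 0.2], [14, -105, 10, 0, 0.2], [18, -135, 25, 0, 0.2], [20, -150, 38, 0, 0.2], [20, -153.5, 40, 0, 0.2], [20, -153.5, 40, 0, 0.2]]]'

```text
t: 16.85
eef_pos: [484.1, 200.6, 100.8]
tcp_rot: [3.142, 0.002, 0.338]
ft_force: [-0.9, -0.9, -0.4]
opening: 0.601
grip_force: 0.0
```

Call:
step_arm --plan '[[[0, 0, 20, 0, 0.2], [0, 0, 42, 0, 0.2], [0, 0, 52, 0, 0.2], [0, 0, 52, 0, 0.2], [0, 0, 52, 0, 0.2]]]'

```text
t: 17.27
eef_pos: [485.2, 199.5, 49.8]
tcp_rot: [3.141, 0.0, 0.335]
ft_force: [0.2, -0.5, 0.1]
opening: 0.602
grip_force: 0.0
```

Call:
step_arm --plan '[[[0, 0, 0, 0, -0.3], [0, 0, 0, 0, -0.4], [0, 0, 0, 0, -0.6], [0, 0, 0, 0, -1], [0, 0, 0, 0, -1], [0, 0, 0, 0, -1]]]'

```text
t: 17.77
eef_pos: [485.1, 201.5, 50.3]
tcp_rot: [-3.14, -0.002, 0.336]
ft_force: [-1.9, 10.0, 6.4]
opening: 0.333
grip_force: 30.0
```

Call:
step_arm --plan '[[[0, -1, 0, 0, -1], [0, -2, 0, 0, -1], [0, -2, 0, 0, -1]]]'

```text
t: 18.02
eef_pos: [484.7, 202.3, 50.2]
tcp_rot: [3.141, -0.002, 0.337]
ft_force: [0.3, -0.0, 5.8]
opening: 0.331
grip_force: 30.0
```

Call:
step_arm --plan '[[[0, 0, -10, 0, -1], [0, 0, -30, 0, -1], [0, 0, -60, 0, -1], [0, 0, -85, 0, -1], [0, 0, -100, 0, -1], [0, 0, -100, 0, -1]]]'

```text
t: 18.52
eef_pos: [485.1, 202.5, 153.0]
tcp_rot: [3.141, -0.005, 0.336]
ft_force: [-0.8, 0.5, -0.9]
opening: 0.328
grip_force: 30.0
```

Call:
step_arm --plan '[[[-10, 16, 0, 0, -1], [-28, 44, 0, 0, -1], [-47, 74, 0, 0, -1], [-66, 104, 0, 0, -1], [-86, 135, 0, 0, -1], [-106, 167, 0, 0, -1], [-126, 198, 0, 0, -1], [-144, 227, 0, 0, -1]]]'

```text
t: 19.18
eef_pos: [421.8, -61.2, 149.0]
tcp_rot: [-3.141, 0.001, 0.336]
ft_force: [2.1, -0.2, -1.2]
opening: 0.327
grip_force: 30.0
```

Call:
step_arm --plan '[[[-11, 17, 0, 0, -1], [-13.5, 21, 0, 0, -1], [-13.5, 21, 15, 0, -1], [-13.5, 21, 40, 0, -1], [-13.5, 21, 62, 0, -1], [-13.5, 21, 74, 0, -1], [-13.5, 21, 79.5, 0, -1], [-13.5, 21, 79.5, 0, -1]]]'

```text
t: 19.85
eef_pos: [416.7, -83.3, 68.9]
tcp_rot: [-3.14, 0.002, 0.337]
ft_force: [0.2, -0.4, -1.0]
opening: 0.33
grip_force: 30.0
```

```bash
python3 - <<'E'
from h import *
im=env.read_camera("scene")
s=env.state();e=s["eef_pos"];print(e.round(1),s["ft_force"].round(1),"lat",-np.sin(.336)*e[0]+np.cos(.336)*e[1],"along",np.cos(.336)*e[0]+np.sin(.336)*e[1])
cv2.imwrite("pics/scene3.png",im)
# shank width: compare rows of both hanging-pin pictures
a=cv2.imread("pics/scene2.png")
for r in (212,213,214,215): print(r,a[r,264:278].mean(1).astype(int).tolist(),im[r,264:278].mean(1).astype(int).tolist())
E
```

```text
[417.1 -83.5  69.7] [-1.2 -0.1 -0.3] lat -216.33988311909044 along 366.25162687654
212 [188, 196, 222, 225, 203, 52, 67, 72, 60, 145, 229, 214, 211, 211] [187, 198, 233, 209, 50, 50, 52, 52, 46, 52, 148, 233, 216, 214]
213 [25, 130, 228, 226, 203, 47, 69, 68, 55, 140, 226, 214, 211, 207] [26, 133, 234, 203, 53, 65, 76, 73, 68, 58, 141, 228, 214, 207]
214 [19, 129, 230, 216, 161, 54, 66, 69, 57, 143, 226, 211, 204, 197] [20, 131, 234, 201, 53, 65, 68, 70, 68, 55, 136, 220, 205, 196]
215 [88, 180, 227, 190, 44, 53, 63, 65, 57, 138, 219, 199, 200, 200] [89, 180, 232, 199, 52, 65, 69, 67, 60, 96, 173, 208, 200, 199]
```

Call:
step_arm --plan '[[[8, 1, 0, 0, -1], [18, 1, 0, 0, -1], [27, 1, 0, 0, -1], [33, 1, 0, 0, -1], [35, 1, 0, 0, -1], [37, 1, 0, 0, -1], [38, 1, 0, 0, -1], [38, 1, 0, 0, -1]]]'

```text
t: 20.57
eef_pos: [453.4, -72.3, 69.9]
tcp_rot: [3.142, 0.0, 0.336]
ft_force: [-0.4, 0.0, -0.5]
opening: 0.33
grip_force: 30.0
```

Call:
step_arm --plan '[[[0.7, 0, 0, 0, -1], [1.4, 0, 0, 0, -1], [2, 0, 0, 0, -1], [2, 0, 0, 0, -1]]]'

```text
t: 20.9
eef_pos: [455.4, -71.8, 69.9]
tcp_rot: [3.141, 0.0, 0.336]
ft_force: [0.8, 0.4, -1.2]
opening: 0.326
grip_force: 30.0
```

Call:
step_arm --plan '[[[0.7, 0, 0, 0, -1], [1.4, 0, 0, 0, -1], [2, 0, 0, 0, -1], [2, 0, 0, 0, -1]]]'

```text
t: 21.23
eef_pos: [457.3, -71.0, 69.9]
tcp_rot: [3.141, -0.0, 0.336]
ft_force: [-0.6, -0.4, -1.3]
opening: 0.328
grip_force: 30.0
```

Along is ~408 mm (gauge x ≈ -48), still free.

Call:
step_arm --plan '[[[0.6, 0, 0, 0, -1], [1.2, 0, 0, 0, -1], [1.8, 0, 0, 0, -1], [1.8, 0, 0, 0, -1]]]'

```text
t: 21.57
eef_pos: [459.0, -70.4, 69.9]
tcp_rot: [3.141, -0.0, 0.336]
ft_force: [-0.4, -0.2, 0.0]
opening: 0.329
grip_force: 30.0
```

Call:
step_arm --plan '[[[0.6, 0, 0, 0, -1], [1.2, 0, 0, 0, -1], [1.2, 0, 0, 0, -1]]]'

```text
t: 21.82
eef_pos: [460.0, -70.0, 69.9]
tcp_rot: [-3.142, 0.0, 0.336]
ft_force: [-0.3, -0.3, -1.0]
opening: 0.327
grip_force: 30.0
```

Call:
step_arm --plan '[[[0.6, 0, 0, 0, -1], [1.2, 0, 0, 0, -1], [1.2, 0, 0, 0, -1]]]'

```text
t: 22.07
eef_pos: [460.5, -69.7, 69.8]
tcp_rot: [-3.141, 0.002, 0.337]
ft_force: [-4.1, -4.5, -0.2]
opening: 0.327
grip_force: 30.0
```

Call:
step_arm --plan '[[[-3, 0, 0, 0, -1], [-3, 0.7, 0, 0, -1], [-3, 0.7, 0, 0, -1], [-1.5, 0.7, 0, 0, -1], [-0.5, 0.7, 0, 0, -1], [0.2, 0.7, 0, 0, -1], [0.2, 0.7, 0, 0, -1]]]'

```text
t: 22.65
eef_pos: [460.6, -69.9, 69.7]
tcp_rot: [-3.14, 0.002, 0.337]
ft_force: [-6.5, 0.1, 0.8]
opening: 0.331
grip_force: 30.0
```

Call:
step_arm --plan '[[[0.6, 0, 0, 0, -1], [1.2, 0, 0, 0, -1], [1.2, 0, 0, 0, -1]]]'

```text
t: 22.9
eef_pos: [461.3, -69.6, 69.6]
tcp_rot: [-3.14, 0.003, 0.337]
ft_force: [-8.5, -0.8, 2.3]
opening: 0.329
grip_force: 30.0
```

GO refuses the second pin: it stops at gauge x ≈ -45 with a centred axial force, and its shank looks visibly wider. It's oversize, so it goes in the red bin at px (322,195), not the pink one.

Call:
step_arm --plan '[[[-2, 0, 0, 0, -1], [-5, 0, 0, 0, -1], [-5, 0, -8, 0, -1], [-5, 0, -25, 0, -1], [-5, 0, -45, 0, -1], [-5, 0, -65, 0, -1], [-5, 0, -75, 0, -1], [-5, 0, -75, 0, -1]]]'

```text
t: 23.57
eef_pos: [459.4, -72.0, 147.6]
tcp_rot: [3.138, -0.004, 0.336]
ft_force: [-0.1, -0.5, -0.8]
opening: 0.329
grip_force: 30.0
```

Call:
step_arm --plan '[[[-2, 15, 0, 0, -1], [-5, 48, 0, 0, -1], [-9, 84, 0, 0, -1], [-13, 120, 0, 0, -1], [-17, 156, 0, 0, -1], [-21, 192, 0, 0, -1], [-25, 228, 0, 0, -1], [-29, 262, 0, 0, -1]]]'

```text
t: 24.23
eef_pos: [517.3, -330.6, 144.4]
tcp_rot: [3.141, -0.0, 0.336]
ft_force: [0.2, 0.5, -1.0]
opening: 0.329
grip_force: 30.0
```

Call:
step_arm --plan '[[[-4, 30, 0, 0, -1], [-6, 48, 0, 0, -1], [-7, 52, 10, 0, -1], [-7, 52, 35, 0, -1], [-7, 52, 60, 0, -1], [-7, 52, 74, 0, -1], [-7, 52, 79, 0, -1], [-7, 52, 79, 0, -1]]]'

```text
t: 24.9
eef_pos: [527.1, -378.7, 64.2]
tcp_rot: [-3.139, 0.001, 0.337]
ft_force: [-0.4, 0.4, -0.3]
opening: 0.328
grip_force: 30.0
```

Call:
step_arm --plan '[[[0, 0, 0.5, 0, -1], [0, 0, 1.2, 0, -1], [0, 0, 2, 0, -1], [0, 0, 2, 0, -1]]]'

```text
t: 25.23
eef_pos: [527.9, -379.9, 64.7]
tcp_rot: [3.14, -0.001, 0.336]
ft_force: [-0.8, -0.4, -1.6]
opening: 0.327
grip_force: 30.0
```

Call:
step_arm --plan '[[[0, 0, 0.5, 0, -1], [0, 0, 1, 0, -1], [0, 0, 1, 0, -1]]]'

```text
t: 25.48
eef_pos: [527.7, -379.8, 63.1]
tcp_rot: [3.141, -0.0, 0.336]
ft_force: [0.3, -0.0, -1.4]
opening: 0.328
grip_force: 30.0
```

Call:
step_arm --plan '[[[0, 0, 0.6, 0, -1], [0, 0, 1.2, 0, -1], [0, 0, 1.2, 0, -1]]]'

```text
t: 25.73
eef_pos: [527.7, -379.9, 62.2]
tcp_rot: [3.141, -0.0, 0.336]
ft_force: [-1.0, 0.1, 3.6]
opening: 0.33
grip_force: 30.0
```

Contact with the foam; release and retreat.

Call:
step_arm --plan '[[[0, 0, 0, 0, -0.1], [0, 0, 0, 0, 0.2], [0, 0, 0, 0, 0.2], [0, 0, 0, 0, 0.2], [0, 0, -5, 0, 0.2], [0, 0, -25, 0, 0.2], [0, 0, -60, 0, 0.2], [0, 0, -95, 0, 0.2]]]'

```text
t: 26.4
eef_pos: [527.2, -379.5, 157.3]
tcp_rot: [-3.14, 0.001, 0.336]
ft_force: [0.0, -0.0, 0.2]
opening: 0.601
grip_force: 0.0
```

Call:
step_arm --plan '[[[-15, 30, -10, 0, 0.2], [-35, 60, -20, 0, 0.2], [-55, 90, -25, 0, 0.2], [-75, 120, -25, 0, 0.2], [-90, 140, -25, 0, 0.2], [-90, 140, -25, 0, 0.2], [-90, 140, -25, 0, 0.2]]]'

```text
t: 26.98
eef_pos: [488.0, -542.6, 181.4]
tcp_rot: [-3.141, 0.0, 0.334]
ft_force: [0.4, 0.2, 0.9]
opening: 0.602
grip_force: 0.0
```

```bash
python3 - <<'E'
from h import *
im=env.read_camera("top");s=env.read_camera("scene");print(env.state()["qvel"].round(3),env.state()["t"])
W=np.zeros((560,800,3),np.uint8)
W[:280,:]=cv2.resize(im[160:251,100:360],(800,280),interpolation=cv2.INTER_CUBIC)
W[280:,:400]=cv2.resize(s[150:220,215:315],None,fx=4,fy=4,interpolation=cv2.INTER_CUBIC)
W[280:,400:]=cv2.resize(s[225:295,150:250],None,fx=4,fy=4,interpolation=cv2.INTER_CUBIC)
cv2.imwrite("pics/fin.png",W)
E
```

```text
[ 0.014 -0.005  0.004 -0.001  0.    -0.   ] 27.0833
```

View pics/fin.png

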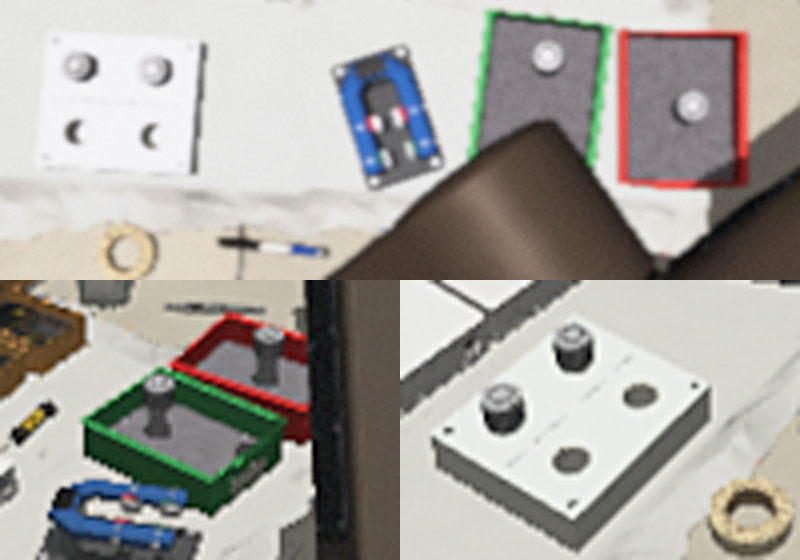

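The final view shows one pin upright in the green bin and one in the red bin. The front nests are empty, the rear pins are in place, and the gripper is clear.

```bash
python3 -c "
from cell import env
print(env.job_done())"
```

```text
the job is handed in; nothing more can be done
None
```

The job is handed in: the front-left pin is good and stands in the green bin; the front-right pin was refused by GO as oversize and stands in the red bin.

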